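# Clamp a glued truck cab in a cam clamp without crushing it

## Task

Lay the grey model truck cab flat on the bed of the plywood cam clamp, midway across it, with its tall back against the aluminium stop and its low bonnet towards the rubber pad, and let go of it while the lever is still open. Then turn the red cam lever counter-clockwise (seen from above) until the pad has taken up the gap and the lever has clearly stiffened, so that the cab is gripped firmly enough for the glue to set, but stop there, for overrunning crushes it; let go of the lever. Leave the glue bottle, the blue tin and the jar where they are.

Things in the scene. Friction and masses are not known exactly. Their poses are not given: they have to be found in the camera images.
- fixture: Cam clamp fixed to the table: plywood base 110 (x) x 180 (y) x 12 mm. Origin at table height on its centreline; base from y = -85 to +95 mm; its flat top, the bed, is at z = 12 mm. Clamping runs along its y: stop at the +y end, cam at the -y end; work lies between pad and stop on x = 0. Two guide rails 14 mm high over the bed at x = -33 to 33, y = -24 to 12 mm.
- stop: Aluminium stop block fixed at the +y end of the clamp's bed, 60 (x) x 18 (y) x 26 mm high. Origin at the foot of its face that looks to the pad (-y), mid-width, at fixture y = 70, z = 12 mm; axes as the fixture's.
- pad_mid (a point): Fixed mark on the clamp at x = 0, y = 10, z = 20 mm: mean place of the face of the sprung rubber pad (24 wide, z 13 to 27 mm) with the lever at 0. The true face stands up to 4 mm before or behind it, set by a screw and not reported: only touch tells. The pad advances to +y by 11 mm per rad of the lever; spring about 15 N per mm.
- pivot (a point): Vertical pivot of the cam lever, on the clamp at x = 0, y = -42 mm, z = 12 mm (bed height); axes as the fixture's. The knob moves on a circle of 60 mm radius about it.
- cam_lever (a joint): Red lever's angle, rad: 0 open, arm along fixture -x; grows counter-clockwise from above (1.57: arm along -y), to 2.5. Stays where left. Free drag at the knob 7 to 10 N along its path, drifting slowly. The pad meets a seated cab (gap 8 to 16 mm at 0) at 0.7 to 1.5 rad; then the push rises 2 to 2.7 N per 0.1 rad. Well clamped about 0.18 rad past touch (rise 4 to 5 N); under 0.1 loose, over 0.28 crushing.
- knob (a point): Centre of the black upright round knob on the end of the red lever arm: 16 mm diameter, z = 33 to 65 mm above the table, this point at 49 mm. Fixed to the lever and turns with it; the knob's frame +x points along the arm to the pivot.
- truck_center (a point): Grey model truck cab, loose, 22 wide (x) x 48 long (y) x 24 mm high, 20 to 30 g; point at its centre, 12.5 mm above its underside. The tall cab box (24 mm high) runs from y = -16 to its flat back at y = +24 mm; the low bonnet (10 mm high, 20 wide) reaches y = -24 mm. Pick it by its sides at x = -11 and +11 mm.
- truck_nose (a point): Foremost point of the truck cab's low bonnet, at its y = -24 mm, 5 mm above its underside.
- glue_bottle: Upright white glue bottle, loose, 27 mm diameter, 77 mm high, origin under its centre. Leave alone.
- tin_navy: Small navy blue paint tin, loose, 34 mm diameter, 29 mm high, origin under its centre. Leave alone.
- jar_sand: Clear jar of sand with a dark lid, loose, 72 mm diameter, 62 mm high, origin under its centre. Leave alone.

How it is judged (in metres and radians):
On the way:
1. the truck cab lies flat in the clamp between pad and stop, bonnet to the pad, and is released while the lever is still open (under 0.6 rad) (x of truck_center in the frame of fixture between -0.01 and 0.01 m and y of truck_center in the frame of fixture between 0.036 and 0.05 m and z of truck_center in the frame of fixture between 0.0215 and 0.028 m and angle between the y axis of truck_center and the y axis of fixture, either way round below 0.25 rad and y of truck_nose in the frame of fixture below 0.032 m and contact force between the fingers and anything else below 0.2 N and value of joint cam_lever below 0.6 rad), for 0.2 s.
At the end, for the whole second after the job is handed in: the truck cab lies flat on the clamp's bed, bonnet to the pad, its back against the stop (within 3 mm) and square to it (0.12 rad), within 10 mm of the bed's centreline, the lever is at rest and presses the cab on the stop with 15 to 48 N (x of truck_center in the frame of fixture between -0.01 and 0.01 m and y of truck_center in the frame of fixture between 0.043 and 0.049 m and z of truck_center in the frame of fixture between 0.0215 and 0.028 m and angle between the y axis of truck_center and the y axis of fixture, either way round below 0.12 rad and y of truck_nose in the frame of fixture below 0.032 m and contact force between stop and anything else between 15 and 48 N and velocity of joint cam_lever between -0.02 and 0.02 rad/s); the robot touches nothing.
It fails at once if the cab is crushed: the stop is pressed with more than 60 N (contact force between stop and anything else above 60 N).
It fails at once if the glue bottle is moved more than 15 mm (distance of glue_bottle from where it was at the start of the episode above 0.015 m).
It fails at once if the blue tin is moved more than 15 mm (distance of tin_navy from where it was at the start of the episode above 0.015 m).
It fails at once if the jar is moved more than 15 mm (distance of jar_sand from where it was at the start of the episode above 0.015 m).
It also fails if it takes over 72 s, if anything falls off the work surface, if the arm or the gripper's body presses on something with over 40 N, if the wrist force passes 120 N, or if a joint passes its speed limit or range.

## Robot

A 6-joint arm with a two-finger parallel gripper is mounted at the origin on a cart in front of the work surface, level with it; the furniture and walls round the work are solid. World frame = base frame: x ahead of the robot, y to its left, z up, the work surface at z = 0. Lengths are in m, angles in degrees, forces in N, time in s.
With the tool pointing down it reaches from about 0.35 to 0.975 m from the base axis. Payload 7.1 kg.
Tool frame: the origin (TCP) lies midway between the tips of the shut fingers; the grasp point (between the pads) lies 19 mm behind it; z points along the fingers, y is the line along which they close (so a half turn about z gives the same grasp; the last joint's range is limited). The gripper opens to 88 mm and grips with 3 to 60 N. Pads are 20 mm wide; open, the fingers measure 115 mm over their backs; the gripper's body (75 mm by 178 mm) begins 61 mm behind the grasp point.
Start: joints at [-72.021, 24.242, 93.386, -0, 62.372, -1.089], TCP at [0.204, -0.591, 0.223] pointing down, gripper open.
Joint ranges: [-172.04, 172.04], [-51.8, 120.97], [4.93, 147.93], [-75.15, 255.16], [6.16, 154.13], [-145.62, 145.62]. Speed limits (degrees/s): [136.94, 136.94, 172.46, 180, 180, 180].

## Interface

Orientations are given as a 3x3 rotation matrix whose columns are the frame's x, y, z axes.
In Python, from rig import get_obs, get_image, camera_model, close_job gives the robot as it stands. The module is installed in compiled form; this text tells all that it offers.
- The arm moves only by the tool servo_tool, never from a script. Its argument "motion" is a list of rows, each a list of 2 entries, a list of its own where there are three numbers: the shift along the world's x, y, z scaled (see below), then the turn, a rotation vector about the world's x, y, z scaled (see below). In form: [[[x, y, z], [wx, wy, wz]], ...]. A call has 1 to 8 rows; each row is the pose to reach, as a shift and turn from the pose commanded when the call began, turning the shorter way round; what a row does not reach only later rows make up. The controller multiplies each number of a shift by 0.1 m and each number of a turn by 180 degrees. A row lasts 1/10 s, in which the tool goes at most 50 mm and 8.59 degrees, less where a joint would pass 70% of its speed; a pose out of reach is approached as far as the arm can. A call with a number of a shift or a turn outside -1 to 1 is refused whole. A call with a gripper value outside its range is refused whole. "grip" is the closure, from 0 (fully open) to 1 (shut), set as the call begins (left out, the last holds). The fingers move at their own pace and stop on an object; "newtons" is the grip in N (left out, the last holds). Time passes only in rows, so rows that repeat a pose let the fingers close. It gives the time, the measured TCP pose, the force, the opening and the grip force at its end, in the units of the state.
- get_obs(): the state, without advancing time (a new reading comes with each control period).
- get_image(name): name is "scene" or "top" or "wrist"; returns the picture (400x640x3 uint8, red, green, blue); there is no depth.
- camera_model(name): a dict with "vertical_fov" (degrees; the focal length in pixels is half the picture's height over the tangent of half this angle, whatever the lens; pixels are square), "cx", "cy" (the principal point, pixels), "k1" (the pictures are not rectified: a ray, as slopes to the right and down, at radius r is drawn at 1 + k1 r^2 times it, then the intrinsics apply), "world_from_camera" (4x4, takes a point from camera to world coordinates); the wrist camera has in their place "tool_from_camera" (4x4, takes a point from camera to tool coordinates, whose origin is the TCP and whose axes are the flange's). Camera axes: x right, y down, z forward; pixel columns grow to the right and rows downward; lengths in m; the calibration is good to about 2 mm. A picture is of the moment at which its call begins: read the wrist's pose just before it. camera_model takes no time and is no camera call.
- close_job(): hands the job in; it is judged then, once.
The state is a dict: "t": time; "q": joint angles; "qvel": joint speeds; "joint_torque": joint torques, N m; "tcp_pos": TCP position; "ee_rot": TCP orientation; "ft_force": force on the tool from outside, world axes, zero at the start; "ft_torque": the same for the moment, N m; "opening": opening from 0.0 (shut) to 1.0 (fully open); "grasp_force": force on a finger pad.
Only numpy, scipy, OpenCV 4.12 (cv2) and the standard library are available. Lean on these libraries where they do the work, as an engineer would, in place of code of your own. Each camera call takes 0.05 s, during which the arm holds its last target. There are 200 camera calls.

## Working session

There is one attempt and no reset: what is moved stays moved. The work goes in short steps, Python scripts to look and compute and a tool call to move; the robot and the scene stay as the last step left them, time stands still between calls to the robot, and variables do not carry over. Pictures are saved under pics/ and viewed, at most 10 in all, crops included, and the job is handed in when it is done.

Besides the shell and the picture viewer there is one more tool, called after "Request:" as a command line: name --argument value ..., lists and objects as JSON in quotes. servo_tool: Moves the arm, as the interface text tells. Shifts and turns lie within -1 to 1; 1 stands for 0.1 m of shift or 180 degrees of turn. Its arguments: {"type":"object","properties":{"motion":{"type":"array"},"grip":{"type":"number"},"newtons":{"type":"number"}},"required":["motion"]}

```bash
mkdir -p pics; cat > h.py <<'E'
import numpy as np, cv2, sys
from rig import *
def save(n,f):
    o=get_obs(); im=get_image(n); cv2.imwrite('pics/'+f,im[:,:,::-1]); return o,im
def K(n):
    m=camera_model(n); f=200/np.tan(np.radians(m['vertical_fov']/2)); return m,f
def T(n,o=None):
    m,f=K(n)
    if 'world_from_camera' in m: return np.array(m['world_from_camera'])
    W=np.eye(4); W[:3,:3]=o['ee_rot']; W[:3,3]=o['tcp_pos']; return W@np.array(m['tool_from_camera'])
def ray(n,u,v,z,o=None):
    m,f=K(n); d=np.array([(u-m['cx'])/f,(v-m['cy'])/f]); s=d.copy()
    for _ in range(30): s=d/(1+m['k1']*(s@s))
    M=T(n,o); r=M[:3,:3]@np.array([s[0],s[1],1]); c=M[:3,3]; return c+r*(z-c[2])/r[2]
def proj(n,p,o=None):
    m,f=K(n); q=np.linalg.inv(T(n,o))@np.array([*p,1]); s=q[:2]/q[2]; s=s*(1+m['k1']*(s@s)); return s*f+[m['cx'],m['cy']]
E
python3 - <<'E'
from h import *
np.set_printoptions(precision=3,suppress=True)
o,_=save('top','top1.png'); save('scene','scene1.png')
print(o); print(camera_model('top'),camera_model('wrist'))
E
```

```text
{'t': 0.0, 'q': array([-72.021,  24.282,  93.431,  -0.001,  62.371,  -1.091]), 'qvel': array([ 0.067,  0.004, -0.045, -0.042,  0.086, -0.013]), 'joint_torque': array([  0.   , -54.463, -27.366,   0.064,   0.023,  -0.   ]), 'tcp_pos': array([ 0.204, -0.59 ,  0.222]), 'ee_rot': array([[ 0.945,  0.327, -0.   ],
       [ 0.327, -0.945,  0.001],
       [ 0.   , -0.001, -1.   ]]), 'ft_force': array([-0.176,  0.196, -0.968]), 'ft_torque': array([-0.01 ,  0.043,  0.036]), 'grasp_force': 0.0, 'opening': 1.001499847579338}
{'vertical_fov': 47.390316113992476, 'cx': 324.1459004470346, 'cy': 200.49845395166727, 'k1': -0.02910761360574322, 'world_from_camera': array([[ 0.007, -0.993,  0.119,  0.411],
       [-1.   , -0.008, -0.008, -0.075],
       [ 0.009, -0.119, -0.993,  1.057],
       [ 0.   ,  0.   ,  0.   ,  1.   ]])} {'vertical_fov': 71.42467768406318, 'cx': 318.86888715173353, 'cy': 195.44373307809587, 'k1': -0.012617937685229378, 'tool_from_camera': array([[-0.   , -0.96 , -0.28 ,  0.077],
       [ 1.   , -0.   , -0.001, -0.001],
       [ 0.001, -0.28 ,  0.96 , -0.162],
       [ 0.   ,  0.   ,  0.   ,  1.   ]])}
```

View pics/top1.png

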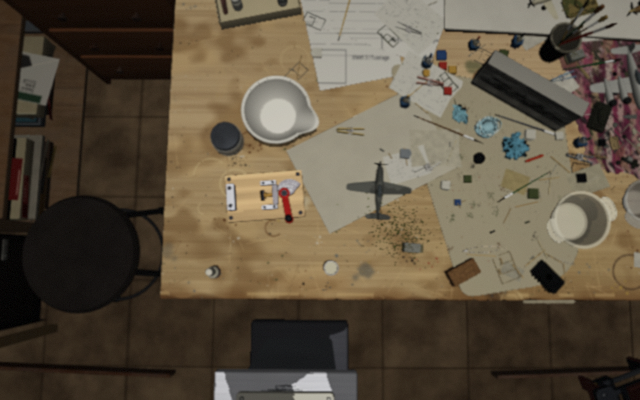

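View pics/scene1.png

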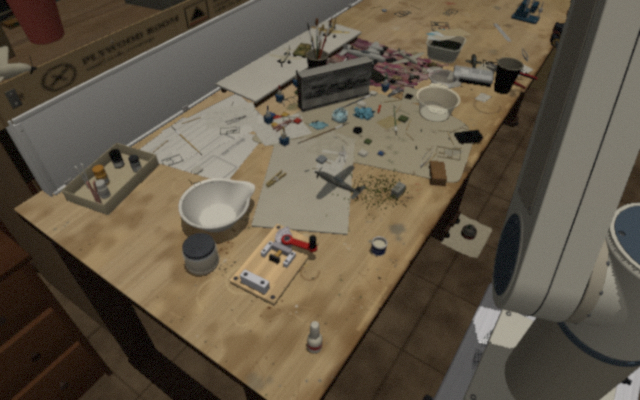

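The top view shows the clamp at about (265,195), with the stop on the left (231,197) and the knob at (289,218). A grey block, probably the cab, is at (412,248). The tin is at (330,268), the bottle at (212,271) and the jar at (227,138).

```bash
python3 - <<'E'
from h import *
np.set_printoptions(precision=3,suppress=True)
for n,u,v,z in [('truck',412,248,.02),('stop',231,197,.038),('knob',289,218,.065),('tin',330,268,.03),('bottle',212,271,.07),('bl',228,221,.012),('tl',225,175,.012),('br',304,215,.012),('tr',301,171,.012)]: print(n,ray('top',u,v,z))
im=cv2.imread('pics/top1.png')
a=cv2.resize(im[225:275,360:460],None,fx=8,fy=8,interpolation=3)[:,:640]
cv2.imwrite('pics/c1.png',a)
E
```

```text
truck [ 0.428 -0.283  0.02 ]
stop [0.539 0.127 0.038]
knob [ 0.491 -0.006  0.065]
tin [ 0.382 -0.097  0.03 ]
bottle [0.375 0.156 0.07 ]
bl [0.487 0.137 0.012]
tl [0.594 0.148 0.012]
br [ 0.502 -0.037  0.012]
tr [ 0.605 -0.029  0.012]
```

View pics/c1.png

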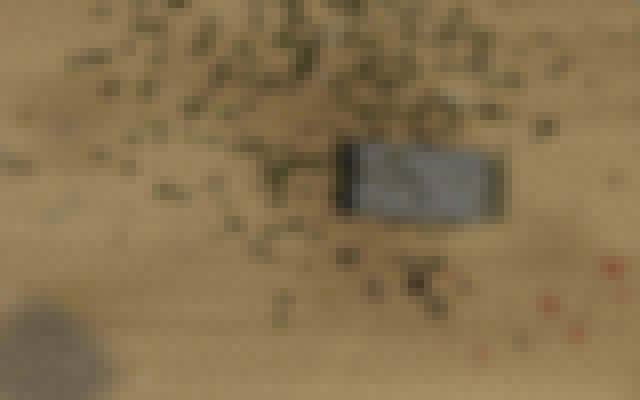

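Request:
servo_tool --motion '[[[0.75,1,0],[0,0,0.133]],[[0.75,1,0],[0,0,0.133]],[[0.75,1,0],[0,0,0.133]]]'

```text
t: 0.4
tcp_pos: [0.2802, -0.4877, 0.2221]
ee_rot: [[0.727, 0.687, -0.001], [0.687, -0.727, 0.002], [0.001, -0.002, -1.0]]
ft_force: [0.9, -0.6, 0.5]
opening: 1.002
grasp_force: 0.0
```

Request:
servo_tool --motion '[[[0.75,1,0],[0,0,0.133]],[[0.75,1,0],[0,0,0.133]],[[0.75,1,0],[0,0,0.133]]]'

```text
t: 0.7
tcp_pos: [0.3553, -0.3877, 0.2224]
ee_rot: [[0.385, 0.923, -0.0], [0.923, -0.385, 0.001], [0.001, -0.001, -1.0]]
ft_force: [0.0, -0.7, 0.2]
opening: 1.005
grasp_force: 0.0
```

Request:
servo_tool --motion '[[[0.75,1,-0.3],[0,0,0.128]],[[0.75,1,-0.3],[0,0,0.128]],[[0.75,1,-0.3],[0,0,0.128]],[[0.75,1,-0.3],[0,0,0.128]]]'

```text
t: 1.1
tcp_pos: [0.43, -0.2878, 0.1915]
ee_rot: [[-0.006, 1.0, -0.002], [1.0, 0.006, 0.002], [0.002, -0.002, -1.0]]
ft_force: [-1.0, 0.0, -0.2]
opening: 1.001
grasp_force: 0.0
```

```bash
python3 - <<'E'
from h import *
np.set_printoptions(precision=3,suppress=True)
o,im=save('wrist','w1.png'); print(o); np.save('o1.npy',o,allow_pickle=True)
E
```

```text
{'t': 1.1, 'q': array([-35.124,  17.702, 108.289,   0.032,  54.146, -35.462]), 'qvel': array([-3.557, -0.693, -1.027, -1.272,  0.828,  2.669]), 'joint_torque': array([  1.839, -44.004, -24.057,   0.261,  -0.098,  -0.466]), 'tcp_pos': array([ 0.43 , -0.288,  0.192]), 'ee_rot': array([[-0.006,  1.   , -0.002],
       [ 1.   ,  0.006,  0.002],
       [ 0.002, -0.002, -1.   ]]), 'ft_force': array([-0.999,  0.026, -0.226]), 'ft_torque': array([-0.013, -0.07 , -0.007]), 'grasp_force': 0.0, 'opening': 1.0007241734770547}
```

View pics/w1.png

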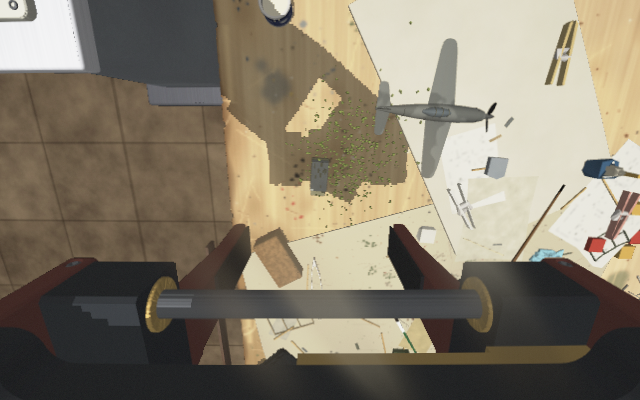

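The wrist view (image up is world +y, right is +x) shows the cab at about (320,176), in the arm's shadow. I'll enlarge it.

```bash
python3 - <<'E'
from h import *
np.set_printoptions(precision=3,suppress=True)
o=np.load('o1.npy',allow_pickle=True).item()
im=cv2.imread('pics/w1.png')
a=cv2.resize(im[140:210,285:355],None,fx=8,fy=8,interpolation=2)
cv2.imwrite('pics/c2.png',np.clip(a*2.2,0,255).astype('uint8'))
print(ray('wrist',320,176,.02,o))
E
```

```text
[ 0.431 -0.282  0.02 ]
```

View pics/c2.png

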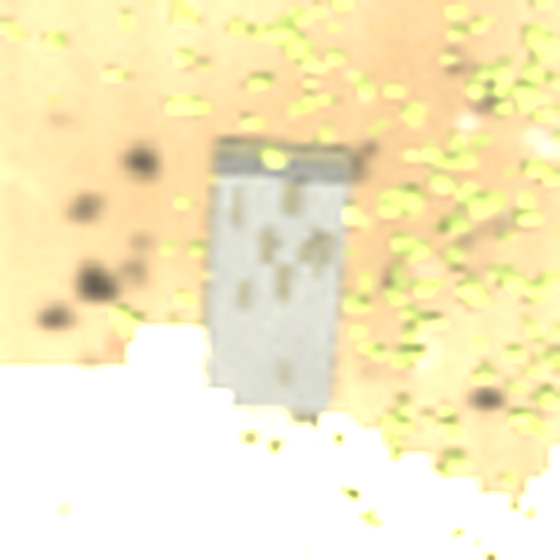

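```bash
python3 - <<'E'
from h import *
im=cv2.imread('pics/w1.png')
a=im[145:210,300:345]
b=np.vstack([0*a[:0],a]); L=cv2.resize(a,None,fx=8,fy=8,interpolation=2); 
t=cv2.imread('pics/top1.png')[235:262,395:430]; t=cv2.resize(t,(360,278),interpolation=2); P=np.zeros((520,360,3),'uint8'); P[:278]=t
cv2.imwrite('pics/c3.png',np.hstack([L,P]))
E
```

```text
(no output)
```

View pics/c3.png

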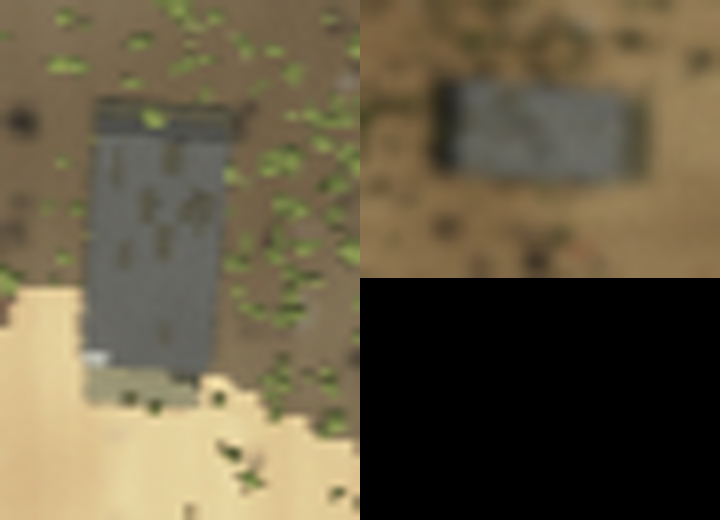

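The bonnet is the olive strip at the bottom of the crop, on the −y side, and the tall back is at +y, so no flip is needed. Next I'll compute the pose.

```bash
python3 - <<'E'
from h import *
np.set_printoptions(precision=4,suppress=True)
o=np.load('o1.npy',allow_pickle=True).item()
def r(x,y,z): return ray('wrist',300+x/8-.5,145+y/8-.5,z,o)
tl,tr,bl,br=[r(x,y,.024) for x,y in [(97,137),(230,137),(83,362),(213,376)]]
n1,n2=r(87,405,.01),r(200,405,.01)
b1,b2=r(97,101,0),r(230,104,0)
print(tl,tr,bl,br,n1,n2,b1,b2)
for a,b in((bl,tl),(br,tr)): print(np.degrees(np.arctan2(-(b-a)[0],(b-a)[1])))
E
```

```text
[ 0.4213 -0.2637  0.024 ] [ 0.4411 -0.2635  0.024 ] [ 0.4191 -0.2983  0.024 ] [ 0.4391 -0.3004  0.024 ] [ 0.4193 -0.3092  0.01  ] [ 0.4374 -0.3091  0.01  ] [ 0.4207 -0.2618  0.    ] [ 0.4419 -0.2621  0.    ]
-3.647878510503618
-3.2122492712122077
```

Request:
servo_tool --motion '[[[0,0.04,-0.5],[0,0,-0.021]],[[0,0.04,-1],[0,0,-0.021]],[[0,0.04,-1],[0,0,-0.021]]]'

```text
t: 1.45
tcp_pos: [0.4247, -0.285, 0.0874]
ee_rot: [[0.069, 0.998, -0.01], [0.998, -0.069, 0.007], [0.006, -0.01, -1.0]]
ft_force: [-1.1, 1.4, -0.0]
opening: 0.997
grasp_force: 0.0
```

Request:
servo_tool --motion '[[[0,0,-0.4],[0,0,0]],[[0,0,-0.7],[0,0,0]],[[0,0,-0.85],[0,0,0]],[[0,0,-0.86],[0,0,0]]]'

```text
t: 1.85
tcp_pos: [0.4288, -0.2873, 0.0068]
ee_rot: [[0.068, 0.998, -0.001], [0.998, -0.068, 0.001], [0.001, -0.001, -1.0]]
ft_force: [-0.7, 0.5, 0.4]
opening: 0.999
grasp_force: 0.0
```

Request:
servo_tool --motion '[[[0,0,0],[0,0,0]],[[0,0,0],[0,0,0]],[[0,0,0],[0,0,0]],[[0,0,0],[0,0,0]],[[0,0,0],[0,0,0]],[[0,0,0],[0,0,0]],[[0,0,0],[0,0,0]],[[0,0,0],[0,0,0]]]' --grip 1 --newtons 12

```text
t: 2.65
tcp_pos: [0.4292, -0.2866, 0.0066]
ee_rot: [[0.066, 0.998, -0.0], [0.998, -0.066, 0.0], [0.0, -0.0, -1.0]]
ft_force: [0.7, -0.3, 0.4]
opening: 0.311
grasp_force: 0.0
```

Request:
servo_tool --motion '[[[0,0,0],[0,0,0]],[[0,0,0],[0,0,0]],[[0,0,0],[0,0,0]]]'

```text
t: 2.95
tcp_pos: [0.4291, -0.2866, 0.0066]
ee_rot: [[0.066, 0.998, -0.0], [0.998, -0.066, 0.0], [0.0, -0.0, -1.0]]
ft_force: [-0.2, 0.6, -0.1]
opening: 0.252
grasp_force: 12.0
```

Request:
servo_tool --motion '[[[0,0,0.3],[0,0,0]],[[0,0,0.7],[0,0,0]],[[0,0,1],[0,0,0]],[[0,0,1],[0,0,0]]]'

```text
t: 3.35
tcp_pos: [0.4314, -0.2882, 0.1103]
ee_rot: [[0.066, 0.998, 0.006], [0.998, -0.066, -0.004], [-0.004, 0.006, -1.0]]
ft_force: [0.5, 0.4, -0.7]
opening: 0.246
grasp_force: 12.0
```

Request:
servo_tool --motion '[[[0.2,0.5,0.4],[0,0,0.02]],[[0.3,1,0.9],[0,0,0.025]],[[0.3,1,0.9],[0,0,0.025]]]'

```text
t: 3.65
tcp_pos: [0.4591, -0.1851, 0.1971]
ee_rot: [[-0.013, 1.0, -0.001], [1.0, 0.013, 0.0], [0.001, -0.001, -1.0]]
ft_force: [0.4, -0.4, -0.2]
opening: 0.251
grasp_force: 12.0
```

Request:
servo_tool --motion '[[[0.2,0.5,0],[0,0,0.02]],[[0.3,1,0],[0,0,0.025]],[[0.3,1,0],[0,0,0.025]],[[0.3,1,0],[0,0,0.025]]]'

```text
t: 4.05
tcp_pos: [0.4888, -0.0854, 0.1957]
ee_rot: [[-0.094, 0.996, -0.002], [0.996, 0.094, 0.0], [0.0, -0.002, -1.0]]
ft_force: [-0.2, 0.3, 0.4]
opening: 0.25
grasp_force: 12.0
```

```bash
python3 - <<'E'
from h import *
np.set_printoptions(precision=3,suppress=True)
o,im=save('wrist','w2.png'); print(o['tcp_pos'],o['ee_rot'],o['opening'],o['grasp_force']); np.save('o2.npy',o,allow_pickle=True)
E
```

```text
[ 0.489 -0.085  0.196] [[-0.094  0.996 -0.002]
 [ 0.996  0.094  0.   ]
 [ 0.    -0.002 -1.   ]] 0.25021032875841126 11.999722570180893
```

View pics/w2.png

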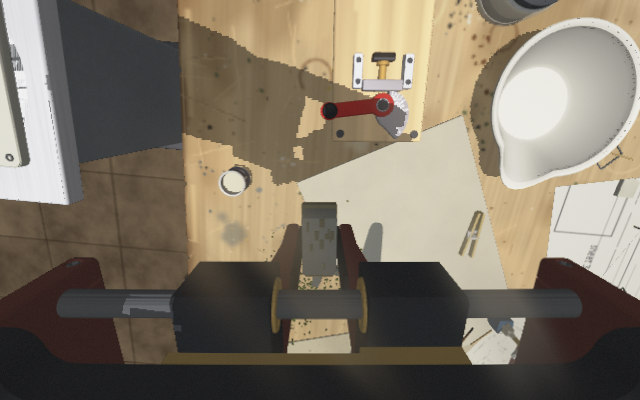

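The cab is held between the fingers. The clamp, with its red lever, white pivot hardware, rails and pad, is ahead at about (380,100). I'll move closer and look once more to fix the clamp pose.

Request:
servo_tool --motion '[[[0.2,0.5,0],[0,0,0]],[[0.5,1,0],[0,0,0]],[[0.5,1,0],[0,0,0]],[[0.5,1,0],[0,0,0]],[[0.5,1,0],[0,0,0]]]'

```text
t: 4.6
tcp_pos: [0.5383, 0.0117, 0.196]
ee_rot: [[-0.09, 0.996, -0.002], [0.996, 0.09, -0.001], [-0.0, -0.002, -1.0]]
ft_force: [0.3, 0.3, -0.4]
opening: 0.249
grasp_force: 12.0
```

```bash
python3 - <<'E'
from h import *
np.set_printoptions(precision=3,suppress=True)
o,im=save('wrist','w3.png'); print(o['tcp_pos'],o['ee_rot'],o['opening'],o['grasp_force']); np.save('o3.npy',o,allow_pickle=True)
# predicted corners for crop
print([proj('wrist',p,o) for p in [(.487,.137,.012),(.594,.148,.012),(.502,-.037,.012),(.605,-.029,.012)]])
a=im[0:270,190:460,::-1]; cv2.imwrite('pics/c4.png',cv2.resize(a,(594,594),interpolation=2))
E
```

```text
[0.538 0.012 0.196] [[-0.09   0.996 -0.002]
 [ 0.996  0.09  -0.001]
 [-0.    -0.002 -1.   ]] 0.24886518128594942 11.99955627322197
[array([283.877,  67.652]), array([377.935,  66.371]), array([287.972, 211.713]), array([366.38 , 212.656])]
```

View pics/c4.png

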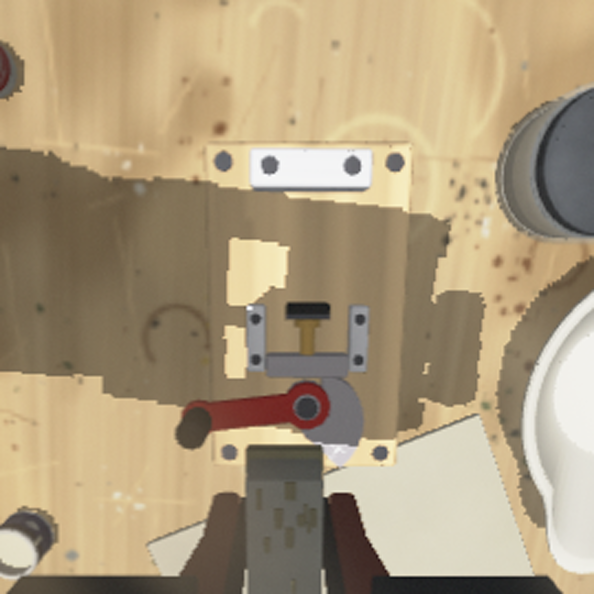

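```bash
python3 - <<'E'
from h import *
np.set_printoptions(precision=4,suppress=True)
o=np.load('o3.npy',allow_pickle=True).item()
def r(x,y,z): return ray('wrist',190+x/2.2-.5,y/2.2-.5,z,o)[:2]
from scipy.optimize import least_squares
# fixture pts -> crop px
obs=[((-.055,.095,.012),(207,143)),((.055,.095,.012),(411,146)),((-.055,-.085,.012),(214,462)),((.055,-.085,.012),(397,466)),((-.03,.088,.038),(251,150)),((.03,.088,.038),(371,150))]
def pr(p,P):
    c,s=np.cos(p[2]),np.sin(p[2]); w=(p[0]+c*P[0]-s*P[1],p[1]+s*P[0]+c*P[1],P[2])
    u=proj('wrist',w,o); return np.array([(u[0]+.5-190)*2.2,(u[1]+.5)*2.2])
f=lambda p:np.concatenate([pr(p,P)-q for P,q in obs])
S=least_squares(f,[.547,.05,.08]); p=S.x; print(p,np.degrees(p[2])); print(S.fun.reshape(-1,2))
for n,P in dict(stopfoot=(0,.07,.012),stoptopedge=(-.03,.07,.038),pivot=(0,-.042,.03),padtop=(0,.01,.027)).items(): print(n,pr(p,P))
print('knob top', r(190,432,.065)); c,s=np.cos(p[2]),np.sin(p[2])
w=lambda x,y:(p[0]+c*x-s*y,p[1]+s*x+c*y)
print('pivot',w(0,-.042),'knob pred',w(-.06,-.042),'place',w(0,.0455),w(0,.044))
# truck in hand: roof back edge corners in crop
e=o['ee_rot'];t=o['tcp_pos']
zr=t[2]-.0066+.024
for q in [(247,462),(322,462)]:
    x=ray('wrist',190+q[0]/2.2-.5,q[1]/2.2-.5,zr-0.0,o); print('tool coords roof back',e.T@(x-t))
E
```

```text
[0.5474 0.0508 0.085 ] 4.8710360958173915
[[-3.6246 -1.3552]
 [ 4.5004 -3.2446]
 [-1.0732  7.041 ]
 [-0.532   3.9477]
 [-2.1743 -1.7936]
 [ 2.6505 -1.1365]]
stopfoot [308.7233 193.423 ]
stoptopedge [249.2326 188.1541]
pivot [306.7604 407.0798]
padtop [308.007  310.8892]
knob top [ 0.4923 -0.0005]
pivot (np.float64(0.5510141269250708), np.float64(0.008936127816089191)) knob pred (np.float64(0.4912308260174091), np.float64(0.0038413331603678186)) place (np.float64(0.5435842180521439), np.float64(0.09612010830642928)) (np.float64(0.5437115879185369), np.float64(0.09462552578373773))
tool coords roof back [ 0.0277 -0.0089 -0.0174]
tool coords roof back [ 0.0277  0.0098 -0.0174]
```

Request:
servo_tool --motion '[[[0.05,0.4,0],[0,0,0]],[[0.05,0.8,-0.3],[0,0,0]],[[0.05,0.8,-0.7],[0,0,0]],[[0.05,0.8,-1],[0,0,0]],[[0.05,0.8,-1],[0,0,0]],[[0.05,0.8,-1],[0,0,0]],[[0.05,0.8,-1],[0,0,0]]]'

```text
t: 5.35
tcp_pos: [0.5453, 0.0925, 0.0984]
ee_rot: [[-0.089, 0.996, 0.002], [0.996, 0.089, 0.0], [0.0, 0.002, -1.0]]
ft_force: [-0.2, 0.2, -0.6]
opening: 0.249
grasp_force: 12.0
```

Request:
servo_tool --motion '[[[-0.012,0,-0.3],[0,0,0]],[[-0.012,0,-0.6],[0,0,0]],[[-0.012,0,-0.73],[0,0,0]],[[-0.012,0,-0.75],[0,0,0]],[[-0.012,0,-0.76],[0,0,0]],[[-0.012,0,-0.77],[0,0,0]],[[-0.012,0,-0.775],[0,0,0]],[[-0.012,0,-0.775],[0,0,0]]]'

```text
t: 6.15
tcp_pos: [0.5435, 0.0934, 0.0199]
ee_rot: [[-0.091, 0.996, 0.001], [0.996, 0.091, 0.0], [0.0, 0.001, -1.0]]
ft_force: [0.5, 0.9, 0.2]
opening: 0.25
grasp_force: 12.0
```

Request:
servo_tool --motion '[[[0,0,-0.005],[0,0,0]],[[0,0,-0.01],[0,0,0]],[[0,0,-0.01],[0,0,0]],[[0,0,-0.01],[0,0,0]]]'

```text
t: 6.55
tcp_pos: [0.5432, 0.0934, 0.0186]
ee_rot: [[-0.091, 0.996, 0.0], [0.996, 0.091, 0.0], [0.0, 0.0, -1.0]]
ft_force: [-2.4, -0.6, 5.4]
opening: 0.25
grasp_force: 12.0
```

Request:
servo_tool --motion '[[[0,0,0.008],[0,0,0]],[[0,0.01,0.008],[0,0,0]],[[0,0.02,0.008],[0,0,0]],[[0,0.02,0.008],[0,0,0]]]'

```text
t: 6.95
tcp_pos: [0.5429, 0.0955, 0.0188]
ee_rot: [[-0.091, 0.996, -0.0], [0.996, 0.091, -0.0], [-0.0, -0.0, -1.0]]
ft_force: [0.0, 0.8, 0.2]
opening: 0.249
grasp_force: 12.0
```

Request:
servo_tool --motion '[[[0,0.005,0],[0,0,0]],[[0,0.01,0],[0,0,0]],[[0,0.01,0],[0,0,0]]]'

```text
t: 7.25
tcp_pos: [0.5429, 0.0962, 0.0189]
ee_rot: [[-0.091, 0.996, -0.0], [0.996, 0.091, -0.0], [-0.0, -0.0, -1.0]]
ft_force: [-1.3, -1.3, -1.2]
opening: 0.25
grasp_force: 12.0
```

Request:
servo_tool --motion '[[[0,0.005,0],[0,0,0]],[[0,0.01,0],[0,0,0]],[[0,0.01,0],[0,0,0]]]'

```text
t: 7.55
tcp_pos: [0.5429, 0.0963, 0.0189]
ee_rot: [[-0.091, 0.996, -0.0], [0.996, 0.091, -0.001], [-0.001, -0.0, -1.0]]
ft_force: [1.1, -8.3, -0.7]
opening: 0.245
grasp_force: 12.0
```

Request:
servo_tool --motion '[[[0,-0.012,0],[0,0,0]],[[0,-0.012,0],[0,0,0]]]'

```text
t: 7.75
tcp_pos: [0.543, 0.0961, 0.019]
ee_rot: [[-0.09, 0.996, -0.0], [0.996, 0.09, 0.0], [0.0, 0.0, -1.0]]
ft_force: [-0.4, -0.5, -0.1]
opening: 0.247
grasp_force: 12.0
```

Request:
servo_tool --motion '[[[0,0,0],[0,0,0]],[[0,0,0],[0,0,0]],[[0,0,0],[0,0,0]],[[0,0,0],[0,0,0]],[[0,0,0],[0,0,0]],[[0,0,0],[0,0,0]]]' --grip 0.4

```text
t: 8.35
tcp_pos: [0.543, 0.0962, 0.019]
ee_rot: [[-0.091, 0.996, -0.0], [0.996, 0.091, 0.0], [0.0, -0.0, -1.0]]
ft_force: [-1.1, 0.1, -0.3]
opening: 0.603
grasp_force: 0.0
```

Request:
servo_tool --motion '[[[0,0,0.2],[0,0,0]],[[0,0,0.5],[0,0,0]],[[0,0,1],[0,0,0]],[[0,0,1],[0,0,0]]]'

```text
t: 8.75
tcp_pos: [0.5469, 0.0967, 0.1245]
ee_rot: [[-0.091, 0.996, 0.01], [0.996, 0.091, 0.002], [0.001, 0.01, -1.0]]
ft_force: [0.6, -0.2, 0.0]
opening: 0.602
grasp_force: 0.0
```

```bash
python3 - <<'E'
from h import *
np.set_printoptions(precision=4,suppress=True)
o=get_obs();print(o['tcp_pos'],o['ft_force'],o['q'])
p=[.5474,.0508,.085]
for th in [0,.3,.6,.9,1.2,1.5,1.7]:
    a=p[2]+np.pi+th
    pv=np.array([.5510,.0089]); print(th,pv+.06*np.array([np.cos(a),np.sin(a)]))
E
```

```text
[0.5469 0.0967 0.1245] [ 0.6259 -0.1642  0.0392] [  8.8004  25.9816 106.4666   0.0023  46.9828   3.5936]
0 [0.4912 0.0038]
0.3 [ 0.4954 -0.0136]
0.6 [ 0.5045 -0.0291]
0.9 [ 0.5178 -0.0411]
1.2 [ 0.5341 -0.0487]
1.5 [ 0.5519 -0.0511]
1.7 [ 0.5638 -0.0497]
```

Request:
servo_tool --motion '[[[-0.1,-0.2,0],[0,0,-0.046]],[[-0.2,-0.4,0],[0,0,-0.092]],[[-0.3,-0.6,0],[0,0,-0.138]],[[-0.4,-0.8,0],[0,0,-0.184]],[[-0.5,-0.937,0],[0,0,-0.23]],[[-0.552,-0.937,0],[0,0,-0.276]],[[-0.552,-0.937,0],[0,0,-0.322]],[[-0.552,-0.937,0],[0,0,-0.368]]]'

```text
t: 9.55
tcp_pos: [0.4873, 0.0022, 0.1185]
ee_rot: [[0.878, 0.479, -0.001], [0.479, -0.878, 0.0], [-0.001, -0.0, -1.0]]
ft_force: [-0.4, 0.2, 0.2]
opening: 0.606
grasp_force: 0.0
```

Request:
servo_tool --motion '[[[0,0,0],[0,0,-0.046]],[[0,0,0],[0,0,-0.092]],[[0,0,0],[0,0,-0.134]],[[0,0,0],[0,0,-0.134]],[[0,0,0],[0,0,-0.134]]]'

```text
t: 10.05
tcp_pos: [0.4876, 0.0024, 0.1186]
ee_rot: [[0.996, 0.088, -0.0], [0.088, -0.996, 0.0], [-0.0, -0.0, -1.0]]
ft_force: [0.0, -0.5, 0.1]
opening: 0.595
grasp_force: 0.0
```

```bash
python3 - <<'E'
from h import *
np.set_printoptions(precision=4,suppress=True)
o,im=save('wrist','w4.png'); np.save('o4.npy',o,allow_pickle=True); print(o['tcp_pos'],o['ee_rot'],o['q'])
print(proj('wrist',(.4912,.0038,.065),o), proj('wrist',(.551,.0089,.03),o), proj('wrist',(.5438,.096,.036),o))
cv2.imwrite('pics/c5.png',im[:,:,::-1])
E
```

```text
[0.4876 0.0024 0.1186] [[ 0.9961  0.0881 -0.0005]
 [ 0.0881 -0.9961  0.    ]
 [-0.0005 -0.0001 -1.    ]] [ -1.1132  22.0531 114.6456   0.0007  43.328   83.832 ]
[318.8585 208.0814] [319.0808 130.3931] [217.2466 130.321 ]
```

View pics/c5.png

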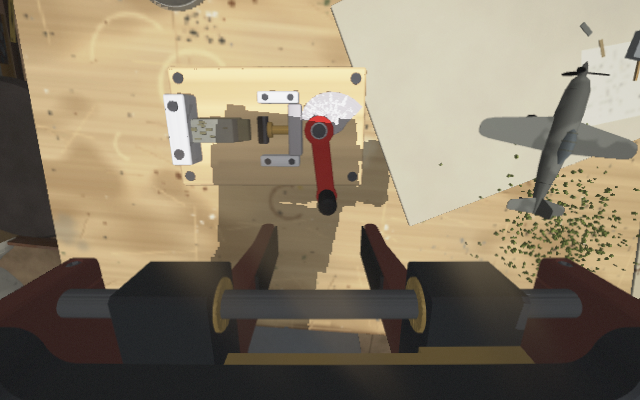

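The cab lies against the stop with its bonnet to the pad. The knob top is at (327,204), about 6 mm further round than predicted for a lever at 0, so the lever is at about 0.1 rad. Next I'll go down on the knob and grip it.

Request:
servo_tool --motion '[[[0.045,-0.044,-0.3],[0,0,0.032]],[[0.045,-0.044,-0.6],[0,0,0.032]],[[0.045,-0.044,-0.75],[0,0,0.032]],[[0.045,-0.044,-0.8],[0,0,0.032]],[[0.045,-0.044,-0.8],[0,0,0.032]],[[0.045,-0.044,-0.8],[0,0,0.032]]]'

```text
t: 10.7
tcp_pos: [0.4928, -0.002, 0.0396]
ee_rot: [[0.983, 0.185, 0.001], [0.185, -0.983, -0.0], [0.001, 0.0, -1.0]]
ft_force: [0.4, 0.1, -0.3]
opening: 0.598
grasp_force: 0.0
```

Request:
servo_tool --motion '[[[0,0,0],[0,0,0]],[[0,0,0],[0,0,0]],[[0,0,0],[0,0,0]],[[0,0,0],[0,0,0]],[[0,0,0],[0,0,0]],[[0,0,0],[0,0,0]],[[0,0,0],[0,0,0]],[[0,0,0],[0,0,0]]]' --grip 1 --newtons 30

```text
t: 11.5
tcp_pos: [0.4924, -0.0026, 0.0392]
ee_rot: [[0.983, 0.184, 0.0], [0.184, -0.983, -0.001], [0.0, 0.001, -1.0]]
ft_force: [0.2, -4.1, 2.8]
opening: 0.17
grasp_force: 30.0
```

```bash
cat > k.py <<'E'
from h import *
np.set_printoptions(precision=4,suppress=True)
# usage: k.py th targets ; state, tangential force, next shifts
o=get_obs(); t=o['tcp_pos']; F=o['ft_force']; c=np.array([.5510,.0089]); d=t[:2]-c
a=np.arctan2(d[1],d[0]); th=(a-np.pi-.085+np.pi)%(2*np.pi)-np.pi; r=np.hypot(*d)
yaw=np.arctan2(o['ee_rot'][1,0],o['ee_rot'][0,0])
tg=np.array([-np.sin(a),np.cos(a)])
print('t',o['t'],'tcp',t,'th',th,'r',r,'yaw-th deg',np.degrees(yaw-.085-th),'Ft',F[:2]@tg,'Fr',F[:2]@d/r,F,'open',o['opening'],o['grasp_force'])
for g in sys.argv[1:]:
    A=np.pi+.085+float(g); q=c+.06*np.array([np.cos(A),np.sin(A)])
    print(g,(q-t[:2])/.1,'turn',(float(g)+.085-yaw)/np.pi)
E
python3 k.py .1 .2 .3 .4 .5 .6
```

```text
t 11.5 tcp [ 0.4924 -0.0026  0.0392] th 0.10831472999371794 r 0.05970533469812808 yaw-th deg -0.45209441056133703 Ft 4.017264500740415 Fr 0.6075386041364129 [ 0.1755 -4.0592  2.8363] open 0.16975936496269914 30.000555217266083
.1 [-0.0038  0.0043] turn -0.0001350251437196604
.2 [ 0.0101 -0.054 ] turn 0.03169596347465942
.3 [ 0.0299 -0.1106] turn 0.06352695209303848
.4 [ 0.0551 -0.165 ] turn 0.09535794071141755
.5 [ 0.0857 -0.2166] turn 0.1271889293297966
.6 [ 0.1213 -0.2649] turn 0.15901991794817566
```

Request:
servo_tool --motion '[[[0.003,-0.025,0],[0,0,0.016]],[[0.01,-0.054,0],[0,0,0.032]],[[0.02,-0.083,0],[0,0,0.048]],[[0.03,-0.11,0],[0,0,0.064]],[[0.042,-0.138,0],[0,0,0.08]],[[0.055,-0.165,0],[0,0,0.095]]]'

```text
t: 12.1
tcp_pos: [0.4974, -0.0179, 0.0391]
ee_rot: [[0.885, 0.466, -0.001], [0.466, -0.885, 0.001], [-0.0, -0.001, -1.0]]
ft_force: [-2.8, 4.7, 4.3]
opening: 0.173
grasp_force: 30.0
```

```bash
python3 k.py .4 .45 .5 .55 .6 .65 .7 .75
```

```text
t 12.1 tcp [ 0.4974 -0.0179  0.0391] th 0.37812013926524823 r 0.05991978166151121 yaw-th deg 1.2163542267848317 Ft -5.402321167519824 Fr 0.4076601733222412 [-2.7782  4.6511  4.3032] open 0.17297629330910383 30.001736283302307
.4 [ 0.0053 -0.012 ] turn 0.0002070524980580779
.45 [ 0.0199 -0.0382] turn 0.016122546807247607
.5 [ 0.0359 -0.0636] turn 0.03203804111643712
.55 [ 0.053  -0.0882] turn 0.04795353542562667
.6 [ 0.0714 -0.1119] turn 0.06386902973481619
.65 [ 0.091  -0.1347] turn 0.07978452404400573
.7 [ 0.1116 -0.1564] turn 0.09570001835319525
.75 [ 0.1334 -0.1771] turn 0.11161551266238479
```

Request:
servo_tool --motion '[[[0.0073,-0.0131,0],[0,0,0.008]],[[0.0146,-0.0262,0],[0,0,0.0159]]]'

```text
t: 12.3
tcp_pos: [0.4988, -0.0205, 0.0391]
ee_rot: [[0.861, 0.508, -0.001], [0.508, -0.861, 0.001], [-0.0, -0.001, -1.0]]
ft_force: [-2.0, 4.0, 5.2]
opening: 0.173
grasp_force: 30.0
```

Request:
servo_tool --motion '[[[0.008,-0.0127,0],[0,0,0.008]],[[0.016,-0.0254,0],[0,0,0.0159]]]'

```text
t: 12.5
tcp_pos: [0.5003, -0.0231, 0.0391]
ee_rot: [[0.835, 0.551, -0.001], [0.551, -0.835, 0.001], [-0.0, -0.001, -1.0]]
ft_force: [-3.0, 5.0, 4.8]
opening: 0.173
grasp_force: 30.0
```

Request:
servo_tool --motion '[[[0.0085,-0.0123,0],[0,0,0.008]],[[0.0171,-0.0246,0],[0,0,0.0159]]]'

```text
t: 12.7
tcp_pos: [0.502, -0.0256, 0.0391]
ee_rot: [[0.806, 0.592, -0.001], [0.592, -0.806, 0.001], [-0.0, -0.001, -1.0]]
ft_force: [-2.5, 4.4, 5.6]
opening: 0.175
grasp_force: 30.0
```

Request:
servo_tool --motion '[[[0.0092,-0.0118,0],[0,0,0.008]],[[0.0184,-0.0237,0],[0,0,0.0159]]]'

```text
t: 12.9
tcp_pos: [0.5036, -0.0279, 0.0391]
ee_rot: [[0.776, 0.631, -0.002], [0.631, -0.776, 0.001], [-0.001, -0.002, -1.0]]
ft_force: [-3.3, 4.7, 5.3]
opening: 0.176
grasp_force: 30.0
```

Request:
servo_tool --motion '[[[0.0098,-0.0114,0],[0,0,0.008]],[[0.0196,-0.0228,0],[0,0,0.0159]]]'

```text
t: 13.1
tcp_pos: [0.5055, -0.0303, 0.0391]
ee_rot: [[0.743, 0.669, -0.002], [0.669, -0.743, 0.001], [-0.001, -0.002, -1.0]]
ft_force: [-3.3, 3.3, 5.3]
opening: 0.174
grasp_force: 30.0
```

```bash
python3 k.py; cat > f.py <<'E'
# stdin: lines "x y fx fy" -> th, Ft, Fr
import sys,numpy as np
for l in sys.stdin:
    x,y,fx,fy=map(float,l.split()); d=np.array([x-.5510,y-.0089]); a=np.arctan2(d[1],d[0]); r=np.hypot(*d)
    print('th %.3f r %.4f Ft %.2f Fr %.2f'%((a-.085)%(2*np.pi)-np.pi,r,-fx*np.sin(a)+fy*np.cos(a),(fx*d[0]+fy*d[1])/r))
E
python3 - <<'E'
import numpy as np
p=np.pi+.085
for i in range(24):
    th=.65+i*.04; a=p+th+.02; print('%.2f->%.2f'%(th,th+.04),np.round(.024*np.array([-np.sin(a),np.cos(a)]),4),'turn .0127')
E
```

```text
t 13.1 tcp [ 0.5055 -0.0303  0.0391] th 0.6256936540160138 r 0.06001384369961151 yaw-th deg 1.289621644902885 Ft -4.594056935477859 Fr 0.3477812185866589 [-3.2606  3.255   5.3135] open 0.17383555145852864 30.003027319908142
0.65->0.69 [ 0.0164 -0.0175] turn .0127
0.69->0.73 [ 0.0171 -0.0168] turn .0127
0.73->0.77 [ 0.0178 -0.0161] turn .0127
0.77->0.81 [ 0.0184 -0.0154] turn .0127
0.81->0.85 [ 0.019  -0.0146] turn .0127
0.85->0.89 [ 0.0196 -0.0139] turn .0127
0.89->0.93 [ 0.0201 -0.0131] turn .0127
0.93->0.97 [ 0.0206 -0.0123] turn .0127
0.97->1.01 [ 0.0211 -0.0114] turn .0127
1.01->1.05 [ 0.0215 -0.0106] turn .0127
1.05->1.09 [ 0.022  -0.0097] turn .0127
1.09->1.13 [ 0.0223 -0.0088] turn .0127
1.13->1.17 [ 0.0227 -0.0079] turn .0127
1.17->1.21 [ 0.023 -0.007] turn .0127
1.21->1.25 [ 0.0232 -0.0061] turn .0127
1.25->1.29 [ 0.0234 -0.0051] turn .0127
1.29->1.33 [ 0.0236 -0.0042] turn .0127
1.33->1.37 [ 0.0238 -0.0032] turn .0127
1.37->1.41 [ 0.0239 -0.0023] turn .0127
1.41->1.45 [ 0.024  -0.0013] turn .0127
1.45->1.49 [ 0.024  -0.0004] turn .0127
1.49->1.53 [0.024  0.0006] turn .0127
1.53->1.57 [0.024  0.0015] turn .0127
1.57->1.61 [0.0239 0.0025] turn .0127
```

```bash
cat >> k.py <<'E'
print('Tz',o['ft_torque'],'eff',F[:2]@tg+o['ft_torque'][2]/.06)
E
python3 k.py | tail -1
```

```text
Tz [ 0.598   0.4571 -0.2835] eff -9.318646089933047
```

```bash
cat > m.py <<'E'
from h import *
c=np.array([.5510,.0089]); R=[]
for i in range(5):
    o=get_obs(); d=o['tcp_pos'][:2]-c; a=np.arctan2(d[1],d[0]); F=o['ft_force']
    ft=-F[0]*np.sin(a)+F[1]*np.cos(a); tz=o['ft_torque'][2]/.06
    R.append([(a-.085)%(2*np.pi)-np.pi,ft,tz,ft+tz])
    if i<4: get_image('wrist')
R=np.array(R); print('t %.2f r %.4f z %.4f'%(o['t'],np.hypot(*d),o['tcp_pos'][2]),'first',R[0].round(3),'mean th,Ft,Tz,eff',R.mean(0).round(3),'last th %.3f'%R[-1,0])
E
python3 m.py
```

```text
t 13.30 r 0.0600 z 0.0391 first [ 0.626 -4.594 -4.725 -9.319] mean th,Ft,Tz,eff [ 0.628 -4.173 -3.747 -7.92 ] last th 0.629
```

Request:
servo_tool --motion '[[[0.0082,-0.0087,0],[0,0,0.0064]],[[0.0164,-0.0175,0],[0,0,0.0127]]]'

```text
t: 13.5
tcp_pos: [0.5071, -0.032, 0.0391]
ee_rot: [[0.716, 0.698, -0.002], [0.698, -0.716, 0.001], [-0.001, -0.002, -1.0]]
ft_force: [-3.9, 3.2, 6.5]
opening: 0.175
grasp_force: 30.0
```

```bash
python3 m.py
```

```text
t 13.70 r 0.0600 z 0.0391 first [ 0.664 -5.027 -4.699 -9.726] mean th,Ft,Tz,eff [ 0.666 -4.483 -4.312 -8.795] last th 0.667
```

Request:
servo_tool --motion '[[[0.0085,-0.0084,0],[0,0,0.0064]],[[0.0171,-0.0168,0],[0,0,0.0127]]]'

```text
t: 13.9
tcp_pos: [0.5087, -0.0337, 0.0391]
ee_rot: [[0.687, 0.726, -0.002], [0.726, -0.687, 0.001], [-0.001, -0.002, -1.0]]
ft_force: [-3.3, 3.6, 6.1]
opening: 0.17
grasp_force: 30.0
```

```bash
python3 m.py
```

```text
t 14.10 r 0.0600 z 0.0391 first [ 0.703 -4.902 -4.711 -9.613] mean th,Ft,Tz,eff [ 0.706 -4.631 -4.012 -8.642] last th 0.706
```

Request:
servo_tool --motion '[[[0.0089,-0.008,0],[0,0,0.0064]],[[0.0178,-0.0161,0],[0,0,0.0127]]]'

```text
t: 14.3
tcp_pos: [0.5104, -0.0353, 0.0391]
ee_rot: [[0.658, 0.753, -0.002], [0.753, -0.658, 0.001], [-0.001, -0.002, -1.0]]
ft_force: [-4.1, 3.1, 6.2]
opening: 0.177
grasp_force: 30.0
```

```bash
python3 m.py
```

```text
t 14.50 r 0.0600 z 0.0391 first [ 0.743 -5.053 -4.469 -9.523] mean th,Ft,Tz,eff [ 0.745 -4.376 -4.283 -8.659] last th 0.745
```

Request:
servo_tool --motion '[[[0.0092,-0.0077,0],[0,0,0.0064]],[[0.0184,-0.0154,0],[0,0,0.0127]]]'

```text
t: 14.7
tcp_pos: [0.5122, -0.0369, 0.0391]
ee_rot: [[0.627, 0.779, -0.002], [0.779, -0.627, 0.001], [-0.001, -0.002, -1.0]]
ft_force: [-4.4, 2.7, 6.9]
opening: 0.172
grasp_force: 30.0
```

```bash
python3 m.py
```

```text
t 14.90 r 0.0600 z 0.0391 first [ 0.783 -5.11  -4.1   -9.21 ] mean th,Ft,Tz,eff [ 0.785 -4.83  -3.936 -8.765] last th 0.785
```

Request:
servo_tool --motion '[[[0.0095,-0.0073,0],[0,0,0.0064]],[[0.019,-0.0146,0],[0,0,0.0127]]]'

```text
t: 15.1
tcp_pos: [0.514, -0.0384, 0.0391]
ee_rot: [[0.596, 0.803, -0.002], [0.803, -0.596, 0.001], [-0.001, -0.002, -1.0]]
ft_force: [-3.9, 2.7, 7.2]
opening: 0.177
grasp_force: 30.0
```

```bash
python3 m.py
```

```text
t 15.30 r 0.0600 z 0.0391 first [ 0.822 -4.721 -4.415 -9.136] mean th,Ft,Tz,eff [ 0.824 -4.293 -4.334 -8.627] last th 0.825
```

Request:
servo_tool --motion '[[[0.0098,-0.0069,0],[0,0,0.0064]],[[0.0196,-0.0139,0],[0,0,0.0127]]]'

```text
t: 15.5
tcp_pos: [0.5159, -0.0398, 0.0391]
ee_rot: [[0.563, 0.826, -0.003], [0.826, -0.563, 0.001], [-0.001, -0.002, -1.0]]
ft_force: [-4.7, 3.0, 7.4]
opening: 0.175
grasp_force: 30.0
```

```bash
python3 m.py
```

```text
t 15.70 r 0.0600 z 0.0391 first [  0.861  -5.578  -5.227 -10.804] mean th,Ft,Tz,eff [ 0.864 -4.604 -4.656 -9.26 ] last th 0.864
```

Request:
servo_tool --motion '[[[0.01,-0.0065,0],[0,0,0.0064]],[[0.0201,-0.0131,0],[0,0,0.0127]]]'

```text
t: 15.9
tcp_pos: [0.5178, -0.0412, 0.0391]
ee_rot: [[0.53, 0.848, -0.003], [0.848, -0.53, 0.001], [-0.001, -0.003, -1.0]]
ft_force: [-4.8, 1.6, 7.8]
opening: 0.172
grasp_force: 30.0
```

```bash
python3 m.py
```

```text
t 16.10 r 0.0600 z 0.0391 first [ 0.901 -4.918 -4.14  -9.057] mean th,Ft,Tz,eff [ 0.903 -4.572 -4.269 -8.841] last th 0.904
```

Request:
servo_tool --motion '[[[0.0103,-0.0061,0],[0,0,0.0064]],[[0.0206,-0.0123,0],[0,0,0.0127]]]'

```text
t: 16.3
tcp_pos: [0.5198, -0.0424, 0.0391]
ee_rot: [[0.496, 0.869, -0.003], [0.869, -0.496, 0.001], [-0.001, -0.003, -1.0]]
ft_force: [-5.3, 1.4, 7.5]
opening: 0.174
grasp_force: 30.0
```

```bash
python3 m.py
```

```text
t 16.50 r 0.0600 z 0.0391 first [ 0.94  -5.288 -4.201 -9.489] mean th,Ft,Tz,eff [ 0.942 -4.718 -4.548 -9.266] last th 0.943
```

Request:
servo_tool --motion '[[[0.0105,-0.0057,0],[0,0,0.0064]],[[0.0211,-0.0114,0],[0,0,0.0127]]]'

```text
t: 16.7
tcp_pos: [0.5218, -0.0436, 0.0391]
ee_rot: [[0.461, 0.888, -0.003], [0.888, -0.461, 0.001], [-0.001, -0.003, -1.0]]
ft_force: [-5.0, 1.1, 7.7]
opening: 0.181
grasp_force: 30.0
```

```bash
python3 m.py
```

```text
t 16.90 r 0.0600 z 0.0391 first [  0.979  -4.898  -5.509 -10.407] mean th,Ft,Tz,eff [ 0.981 -4.975 -4.606 -9.581] last th 0.981
```

Request:
servo_tool --motion '[[[0.0107,-0.0053,0],[0,0,0.0064]],[[0.0215,-0.0106,0],[0,0,0.0127]]]'

```text
t: 17.1
tcp_pos: [0.5238, -0.0447, 0.039]
ee_rot: [[0.425, 0.905, -0.003], [0.905, -0.425, 0.001], [-0.001, -0.003, -1.0]]
ft_force: [-6.4, 0.3, 9.3]
opening: 0.181
grasp_force: 30.0
```

```bash
python3 m.py
```

```text
t 17.30 r 0.0599 z 0.0390 first [  1.015  -5.798  -5.472 -11.27 ] mean th,Ft,Tz,eff [ 1.017 -5.519 -2.065 -7.584] last th 1.017
```

Request:
servo_tool --motion '[[[0.011,-0.0048,0],[0,0,0.0064]],[[0.022,-0.0097,0],[0,0,0.0127]]]'

```text
t: 17.5
tcp_pos: [0.5253, -0.0453, 0.039]
ee_rot: [[0.388, 0.922, -0.005], [0.922, -0.388, 0.001], [-0.001, -0.005, -1.0]]
ft_force: [-8.8, 3.6, 9.9]
opening: 0.177
grasp_force: 30.0
```

```bash
python3 m.py
```

```text
t 17.70 r 0.0599 z 0.0390 first [  1.043  -9.474  -4.585 -14.059] mean th,Ft,Tz,eff [  1.046  -8.168  -3.361 -11.528] last th 1.046
```

Request:
servo_tool --motion '[[[0.0056,-0.0022,0],[0,0,0.0032]],[[0.0112,-0.0044,0],[0,0,0.0064]]]'

```text
t: 17.9
tcp_pos: [0.5264, -0.0457, 0.039]
ee_rot: [[0.37, 0.929, -0.005], [0.929, -0.37, 0.001], [-0.001, -0.005, -1.0]]
ft_force: [-7.5, 2.7, 10.7]
opening: 0.176
grasp_force: 30.0
```

```bash
python3 m.py
```

```text
t 18.10 r 0.0599 z 0.0390 first [  1.062  -7.914  -4.072 -11.987] mean th,Ft,Tz,eff [  1.063  -8.1    -3.757 -11.857] last th 1.063
```

Request:
servo_tool --motion '[[[0.0056,-0.0022,0],[0,0,0.0032]],[[0.0112,-0.0044,0],[0,0,0.0064]]]'

```text
t: 18.3
tcp_pos: [0.5273, -0.0461, 0.0389]
ee_rot: [[0.351, 0.936, -0.005], [0.936, -0.351, 0.001], [-0.001, -0.005, -1.0]]
ft_force: [-7.7, 3.2, 11.0]
opening: 0.172
grasp_force: 30.0
```

```bash
python3 m.py; python3 k.py|head -1
```

```text
t 18.50 r 0.0599 z 0.0390 first [  1.079  -8.353  -3.729 -12.081] mean th,Ft,Tz,eff [  1.081  -8.637  -3.894 -12.531] last th 1.081
t 18.5 tcp [ 0.5274 -0.0462  0.039 ] th 1.0806458394851441 r 0.059911069532821104 yaw-th deg 2.6326525496004134 Ft -9.563841352963465 Fr 0.94201483483974 [-9.1609  2.9039 11.0458] open 0.17865555849693704 30.014526844024658
```

Request:
servo_tool --motion '[[[0.0057,-0.002,0],[0,0,0.0032]],[[0.0114,-0.004,0],[0,0,0.0064]]]'

```text
t: 18.7
tcp_pos: [0.5283, -0.0466, 0.039]
ee_rot: [[0.332, 0.943, -0.005], [0.943, -0.332, 0.001], [-0.001, -0.005, -1.0]]
ft_force: [-8.9, 1.8, 11.6]
opening: 0.174
grasp_force: 30.0
```

```bash
python3 m.py
```

```text
t 18.90 r 0.0599 z 0.0390 first [  1.098  -8.954  -4.966 -13.92 ] mean th,Ft,Tz,eff [  1.099  -8.774  -4.28  -13.054] last th 1.099
```

Request:
servo_tool --motion '[[[0.0057,-0.002,0],[0,0,0.0032]],[[0.0114,-0.004,0],[0,0,0.0064]]]'

```text
t: 19.1
tcp_pos: [0.5294, -0.047, 0.039]
ee_rot: [[0.313, 0.95, -0.006], [0.95, -0.313, 0.001], [-0.001, -0.006, -1.0]]
ft_force: [-8.6, 2.9, 11.3]
opening: 0.172
grasp_force: 30.0
```

```bash
python3 m.py; python3 m.py
```

```text
t 19.30 r 0.0598 z 0.0390 first [  1.117  -9.082  -5.231 -14.313] mean th,Ft,Tz,eff [  1.117  -9.088  -2.49  -11.578] last th 1.117
t 19.50 r 0.0598 z 0.0390 first [  1.117  -9.913  -0.856 -10.769] mean th,Ft,Tz,eff [  1.117  -9.369  -1.681 -11.051] last th 1.117
```

The push has risen 4.3–4.7 N over the free drag, about 0.17 rad past touch, so I'll stop here and let go.

Request:
servo_tool --motion '[[[0,0,0],[0,0,0]],[[0,0,0],[0,0,0]],[[0,0,0],[0,0,0]],[[0,0,0],[0,0,0]],[[0,0,0],[0,0,0]],[[0,0,0],[0,0,0]]]' --grip 0.4

```text
t: 20.1
tcp_pos: [0.5323, -0.0476, 0.0389]
ee_rot: [[0.313, 0.95, 0.0], [0.95, -0.313, -0.0], [-0.0, 0.0, -1.0]]
ft_force: [-0.0, -0.4, -0.4]
opening: 0.597
grasp_force: 0.0
```

Request:
servo_tool --motion '[[[0,0,0.1],[0,0,0]],[[0,0,0.4],[0,0,0]],[[0,0,0.8],[0,0,0]],[[0,0,1],[0,0,0]],[[0,0,1],[0,0,0]]]'

```text
t: 20.6
tcp_pos: [0.5345, -0.0478, 0.1426]
ee_rot: [[0.313, 0.95, 0.007], [0.95, -0.313, -0.001], [0.001, 0.006, -1.0]]
ft_force: [0.6, 0.2, -0.0]
opening: 0.598
grasp_force: 0.0
```

Request:
servo_tool --motion '[[[-0.1,-0.3,0.2],[0,0,0]],[[-0.2,-0.8,0.3],[0,0,0]],[[-0.2,-0.8,0.3],[0,0,0]],[[-0.2,-0.8,0.3],[0,0,0]],[[-0.2,-0.8,0.3],[0,0,0]]]'

```text
t: 21.1
tcp_pos: [0.5118, -0.1268, 0.1682]
ee_rot: [[0.313, 0.95, -0.001], [0.95, -0.313, 0.001], [0.0, -0.002, -1.0]]
ft_force: [-0.5, 0.0, 0.4]
opening: 0.601
grasp_force: 0.0
```

```bash
python3 - <<'E'
from h import *
o,im=save('wrist','w5.png'); np.save('o5.npy',o,allow_pickle=True)
P=[]
for th in (.9,1.0,1.1,1.2):
    a=np.pi+.085+th; P.append(proj('wrist',(.551+.06*np.cos(a),.0089+.06*np.sin(a),.065),o).round(1))
print(o['tcp_pos'],P,proj('wrist',(.5435,.0966,.036),o))
cv2.imwrite('pics/c6.png',im[:280,:,::-1])
E
```

```text
[ 0.51178111 -0.12684283  0.16816598] [array([295.8, 108.3]), array([302.3, 109.8]), array([308.8, 110.6]), array([315.4, 110.7])] [273.74505512 -55.5816557 ]
```

View pics/c6.png

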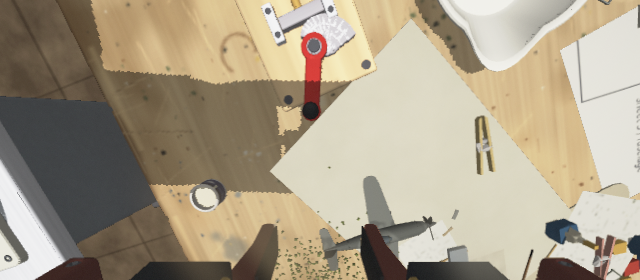

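The knob is at (311,110), which is about 1.13 rad, so the lever stayed where I left it. I'm handing in.

```bash
python3 -c "
from rig import *
print(close_job())"
```

```text
the job is handed in; nothing more can be done
None
```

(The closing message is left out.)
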